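# Mount the tooth model on its display stand

### The job

In the school biology lab, take the white molar tooth model out of the wooden rack, turn it until its flat stem lines up with the long slot in the empty blue display stand, and lower it in, without dropping it, until its collar lies flush on the stand; then let go and leave it standing upright. Leave the red heart and the dark kidney model in the rack as they are.

Things in the scene. Friction and masses are not known exactly. Their poses are not given: they have to be found in the camera images.
- tooth_center (a point): Middle of the white crown (46 mm along x, 30 along y, 30 high) of the loose tooth model, 150 g; z up. Under it: yellowish roots, 26 mm; black round collar, 54 mm wide, 6 thick, underside 41 mm below this point; flat metal stem, 30 mm along x, 14 along y, 40 long, now hidden in a well of the rack. Grip the crown across y, from above. Half a turn fits too.
- stand_slot (a point): Centre of the slot's mouth, on the top face of the fixed blue display stand (block 120 mm along x, 90 mm along y, 45 mm high). The slot goes right through: 38 mm along x by 22 mm along y, with a 5 mm bevel round its mouth. z points up. When the tooth is seated its crown centre is 41 mm above this point.
- heart_center (a point): Middle of the loose red heart model, 46 mm wide, with the same collar and stem; z up; this point is 35 mm above the collar's underside, the top 71 mm. Leave alone. Tooth, heart and kidney hang by their collars, at any turn and in any order, in the wooden rack: fixed, 320 x 85 mm, 50 mm high, with three round wells 115 mm apart.
- kidney_center (a point): Middle of the loose dark red kidney model, about 58 mm by 34 mm, on the same black collar and flat stem, in another well of the rack. z points up; this point is 35 mm above the collar's underside, the top 52 mm. To be left alone. All else on the bench near by is under 120 mm high.
Not all that is in view belongs to the job. Leave any purple look-alike of the part that bears tooth_center alone.

How it is judged:
By the outcome, as a careful person would: the job done as asked, in the order asked, and still so for the second after the job is handed in, with the robot touching nothing.
It also fails if it takes over 35 s, if anything falls off the work surface, if the arm or the gripper's body presses on something with over 40 N, if the wrist force passes 120 N, or if a joint passes its speed limit or range.

### The arm

A 6-joint arm with a two-finger parallel gripper is mounted at the origin on the work surface. World frame = base frame: x ahead of the robot, y to its left, z up, the work surface at z = 0. Lengths are in m, angles in rad, forces in N, time in s.
With the tool pointing down it reaches from about 0.3 to 0.775 m from the base axis. Payload 14.6 kg.
Tool frame: the origin (TCP) lies on the mounting face of the last link; the fingertips stand 199 mm ahead of it and the grasp point (between the pads) lies 180 mm ahead of it; z points along the fingers, y is the line along which they close (so a half turn about z gives the same grasp; the last joint's range is limited). The gripper opens to 94 mm and grips with 3 to 60 N. Pads are 16 mm wide; open, the fingers measure 119 mm over their backs; the gripper's body (75 mm by 177 mm) begins 78 mm behind the grasp point.
Start: joints at [1.063, 0.3, 1.521, -0, 1.321, -0.067], TCP at [0.235, 0.497, 0.405] pointing down, gripper open.
Joint ranges: [-3.03, 3.03], [-0.79, 2.21], [0.23, 2.52], [-1.04, 4.18], [0, 3.07], [-2.55, 2.55]. Speed limits (rad/s): [2.22, 2.22, 2.57, 3.14, 3.14, 3.14].

### API

Orientations are given as [roll, pitch, yaw] about the fixed x, y, z axes, in that order (R = Rz(yaw) Ry(pitch) Rx(roll)).
In Python, from station import get_obs, camera, hand_in gives the robot as it stands.
- The arm moves only by the tool apply_moves, never from a script. Its argument "increments" is a list of rows, each an object of numbers: "tx", "ty", "tz": the shift along the tool's x, y, z as a fraction of full scale; "ax", "ay", "az": the turn, a rotation vector about the tool's x, y, z as a fraction of full scale. In form: [{"tx": .., "ty": .., "tz": .., "ax": .., "ay": .., "az": ..}, ...]. A call has 1 to 12 rows; each row shifts and turns the commanded pose from where the row before left it, along the tool's axes as they then stand; what a row does not reach is not made up. Full scale, the value 1, is 30 mm for a shift and 5 degrees for a turn. A row lasts 1/8 s, in which the tool goes at most 62.5 mm and 10.7 degrees, less where a joint would pass 70% of its speed; a pose out of reach is approached as far as the arm can. A call with a number of a shift or a turn outside -1 to 1 is refused whole. A call with a gripper value outside its range is refused whole. "jaw" is the closure, from 0 (fully open) to 1 (shut), set as the call begins (left out, the last holds). The fingers move at their own pace and stop on an object; "force" is the grip in N (left out, the last holds). Time passes only in rows, so rows that do not move let the fingers close. It gives the time, the measured TCP pose, the force, the opening and the grip force at its end, in the units of the state.
- get_obs(): the state, without advancing time (a new reading comes with each control period).
- camera(name): name is "side" or "top" or "wrist"; returns a dict with "pixels" (384x512x3 uint8, red, green, blue), "camera_matrix" (3x3 intrinsics, pixels), "dist" ([k1, k2, p1, p2, k3] as OpenCV has them; the pictures are not rectified), "R" (3x3) and "t" (3): a world point X has camera coordinates R X + t; the wrist camera has in their place "T_tool_cam" (4x4, takes a point from camera to tool coordinates, whose origin is the TCP and whose axes are the flange's). Camera axes: x right, y down, z forward; pixel columns grow to the right and rows downward; lengths in m; the calibration is good to about 2 mm. A picture is of the moment at which its call begins: read the wrist's pose just before it. There is no depth.
- hand_in(): hands the job in; it is judged then, once.
The state is a dict: "time_s": time; "qpos": joint angles; "joint_vel": joint speeds; "tau": joint torques, N m; "ee_pos": TCP position; "eef_rot": TCP orientation; "force": force on the tool from outside, world axes, zero at the start; "moment": the same for the moment, N m; "grip_width": finger opening in m; "grip_force": force on a finger pad.
Only numpy, scipy, OpenCV 4.12 (cv2) and the standard library are available. Lean on these libraries where they do the work, as an engineer would, in place of code of your own. Each camera call takes 0.05 s, during which the arm holds its last target. There are 200 camera calls.

## Working session

There is one attempt and no reset: what is moved stays moved. The work goes in short steps, Python scripts to look and compute and a tool call to move; the robot and the scene stay as the last step left them, time stands still between calls to the robot, and variables do not carry over. Pictures are saved under pics/ and viewed, at most 10 in all, crops included, and the job is handed in when it is done.

Besides the shell and the picture viewer there is one more tool, called after "Emit:" by a JSON object that holds its "op" and its "data", one argument or row to a line. apply_moves: Moves the arm, as the interface text tells. Its arguments: {"type":"object","properties":{"increments":{"type":"array"},"jaw":{"type":"number"},"force":{"type":"number"}},"required":["increments"]}

```bash
mkdir -p pics; ls
cat > h.py <<'E'
import numpy as np, cv2, json
from station import get_obs, camera, hand_in
from scipy.spatial.transform import Rotation as Ro
def snap(n,tag):
    o=get_obs(); c=camera(n)
    if 'T_tool_cam' in c:
        T=np.eye(4);T[:3,:3]=Ro.from_euler('xyz',o['eef_rot']).as_matrix();T[:3,3]=o['ee_pos']
        W=T@np.array(c['T_tool_cam']);c['R']=W[:3,:3].T;c['t']=-W[:3,:3].T@W[:3,3]
    c={k:np.array(v) for k,v in c.items()}
    cv2.imwrite(f'pics/{tag}.png',c['pixels'][...,::-1]);np.savez(f'{tag}.npz',**c);return c
def load(tag): return dict(np.load(f'{tag}.npz'))
def ray(c,uv):
    p=cv2.undistortPoints(np.array(uv,float).reshape(-1,1,2),c['camera_matrix'],c['dist']).reshape(-1,2)
    d=np.c_[p,np.ones(len(p))]@c['R']; return -c['R'].T@c['t'],d
def plane(c,uv,z):
    o,d=ray(c,uv); return o+d*((z-o[2])/d[:,2])[:,None]
def proj(c,X): return cv2.projectPoints(np.array(X,float).reshape(-1,1,3),cv2.Rodrigues(c['R'])[0],c['t'],c['camera_matrix'],c['dist'])[0].reshape(-1,2)
E
python3 - <<'E'
from h import *
a=[snap(n,n+'0') for n in('top','side','wrist')]
o=get_obs();print(o)
for c in a: print(-c['R'].T@c['t'])
cv2.imwrite('pics/ts.png',np.vstack([np.hstack([c['pixels'][...,::-1] for c in a[:2]])])[:, :][:, ::1] if 0 else cv2.resize(np.hstack([c['pixels'][...,::-1] for c in a[:2]]),(800,300)))
E
```

```text
pics
{'time_s': 0.15, 'qpos': array([ 1.06341897e+00,  3.00309296e-01,  1.52140882e+00, -3.21870747e-05,
        1.32069335e+00, -6.66164478e-02]), 'joint_vel': array([ 0.00168524, -0.00170245, -0.00401724,  0.00137425, -0.00107841,
       -0.00100899]), 'tau': array([ 4.34790518e-04, -5.31967235e+01, -3.52822673e+01,  7.08370004e-02,
        2.36440549e-02, -3.29097270e-05]), 'ee_pos': array([0.23464658, 0.49740817, 0.40424789]), 'eef_rot': array([-3.14077358e+00, -2.33963173e-05,  2.70083972e+00]), 'force': array([ 0.02178783, -0.41251993,  0.18711355]), 'moment': array([ 0.02160212, -0.01916597, -0.0149337 ]), 'grip_force': 0.0, 'grip_width': 0.09425123282057048}
[0.41794587 0.02399568 1.00993579]
[ 0.26267097 -0.72899858  0.77668946]
[0.16960799 0.5276985  0.38469048]
```

View pics/top0.png

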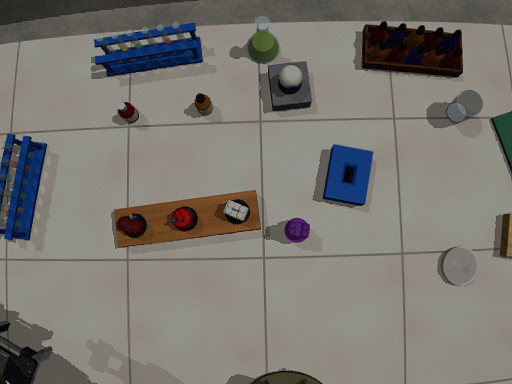

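View pics/side0.png

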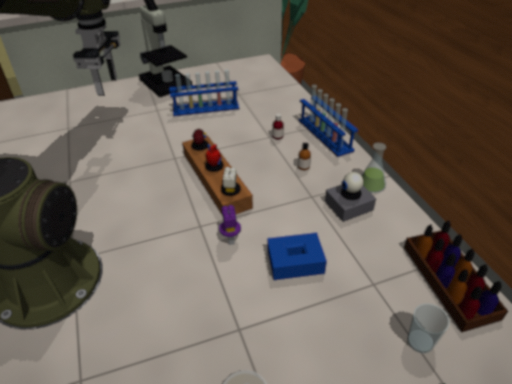

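The tooth candidates are the white lobed crown in the rack (top 236,211; side 230,178), the purple look-alike (top 297,230) and the white ball on the grey block (top 290,78). The white crown in the rack fits, being white, molar-shaped and in a well. The blue stand is at top (348,175). I'll confirm with one enlarged crop while measuring.

Run:
```python
from h import *
c=load('top0');im=c['pixels'][...,::-1].copy()
cv2.imwrite('pics/crop1.png',cv2.resize(im[135:255,210:390],(800,533),interpolation=cv2.INTER_CUBIC))
hsv=cv2.cvtColor(im,cv2.COLOR_BGR2HSV)
def blob(m,box):
    x0,y0,x1,y1=box;z=np.zeros_like(m);z[y0:y1,x0:x1]=m[y0:y1,x0:x1]
    k=max(cv2.findContours(z,cv2.RETR_EXTERNAL,cv2.CHAIN_APPROX_NONE)[0],key=cv2.contourArea);return k[:,0].astype(float)
def rect(P):
    r=cv2.minAreaRect(P[:,:2].astype(np.float32)*1000);b=cv2.boxPoints(r);e=[b[1]-b[0],b[2]-b[1]]
    e=max(e,key=np.linalg.norm);return np.round(r[0],1),np.round(r[1],1),round(np.degrees(np.arctan2(e[1],e[0]))%180,1)
w=cv2.inRange(hsv,(0,0,135),(180,60,255))
k=blob(w,(222,198,252,224));print('tooth',rect(plane(c,k,.106)),len(k))
b=cv2.inRange(hsv,(100,150,50),(125,255,255))
k=blob(b,(315,140,380,212));print('stand outline@45',rect(plane(c,k,.045)))
d=cv2.inRange(hsv,(0,0,0),(180,255,60))
k=blob(d,(335,155,362,192));print('slot dark',rect(plane(c,k,.045)))
```

```text
tooth (array([484.3, 102.3]), array([21.5, 27.4]), np.float32(164.9)) 50
stand outline@45 (array([ 558.5, -151.1]), array([ 90.5, 119.6]), np.float32(168.1))
slot dark (array([ 558.8, -151.6]), array([21.1, 36.8]), np.float32(167.7))
```

View pics/crop1.png

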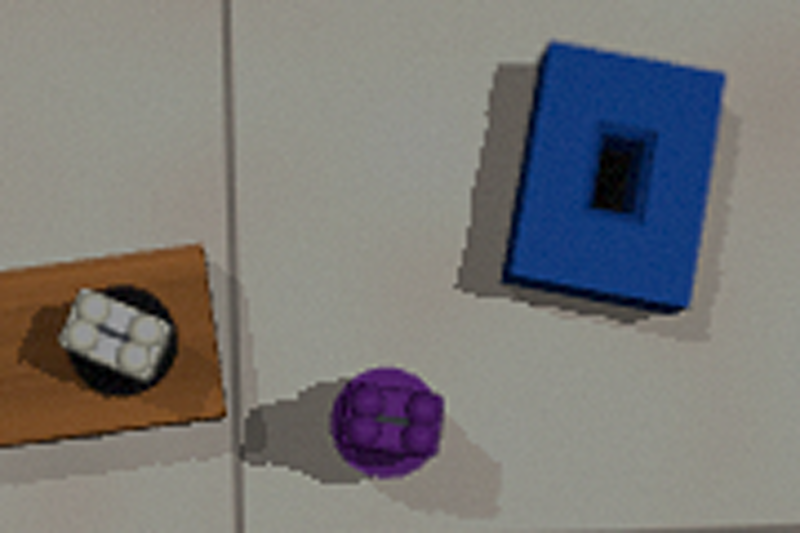

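The crop confirms it: the white four-cusped crown on a black collar sits in the right-hand rack well (crop 118,337), and the purple one stands apart (crop 388,420). The stand slot is dark, at crop (620,175). I'll go above the tooth.

```bash
cat >> h.py <<'E'
def go(xyz,yaw):
    o=get_obs();R=Ro.from_euler('xyz',o['eef_rot']);G=Ro.from_euler('xyz',[np.pi,0,np.radians(yaw)])
    print('pos',np.round(o['ee_pos'],4),'rpy',np.round(np.degrees(o['eef_rot']),2),'t',o['time_s'])
    print('shift/30mm in tool',np.round(R.inv().apply(np.array(xyz)-o['ee_pos'])/.03,3),'turn/5deg',np.round((R.inv()*G).as_rotvec(True)/5,3))
E
python3 - <<'E'
from h import *
c=load('top0');print(np.array(camera('wrist')['T_tool_cam']).round(3))
im=c['pixels'][...,::-1];hsv=cv2.cvtColor(im,cv2.COLOR_BGR2HSV)
s=hsv[198:226,220:252];print(s[10:18:3,8:26:3,2])
m=((s[...,2]>75)&(s[...,1]<90)).astype(np.uint8)
k=max(cv2.findContours(m,0,1)[0],key=cv2.contourArea)[:,0]+[220,198]
P=plane(c,k,.1)[:,:2]*1000;r=cv2.minAreaRect(P.astype(np.float32));print(r)
go([.484,.102,.40],60)
E
```

```text
[[ 0.    -0.97  -0.245  0.072]
 [ 1.     0.001 -0.    -0.   ]
 [ 0.001 -0.245  0.97   0.019]
 [ 0.     0.     0.     1.   ]]
[[149 103 128 152 141 151]
 [149 134 152  79 121 147]
 [ 95 148 152 127 148 125]]
((482.09466552734375, 94.94664001464844), (46.53468704223633, 29.193740844726562), 65.78633880615234)
pos [0.2347 0.4974 0.4043] rpy [-179.96   -0.    154.74] t 0.2
shift/30mm in tool [-13.141  -8.374   0.148] turn/5deg [-6.0000e-03  6.0000e-03  1.8948e+01]
```

Emit:
{"op": "apply_moves", "data": {
  "increments": [
    {"tx": -0.94, "ty": -0.61},
    {"tx": -0.94, "ty": -0.61},
    {"tx": -0.94, "ty": -0.61},
    {"tx": -0.94, "ty": -0.61},
    {"tx": -0.94, "ty": -0.61},
    {"tx": -0.94, "ty": -0.61},
    {"tx": -0.94, "ty": -0.61},
    {"tx": -0.94, "ty": -0.61},
    {"tx": -0.94, "ty": -0.61},
    {"tx": -0.94, "ty": -0.61},
    {"tx": -0.94, "ty": -0.61},
    {"tx": -0.94, "ty": -0.61}
  ],
  "jaw": 0
}}

```text
schema error: expected keys tx, ty, tz, ax, ay, az
```

Emit:
{"op": "apply_moves", "data": {
  "increments": [
    {"tx": -0.94, "ty": -0.61, "az": 1},
    {"az": 1},
    {"az": 1},
    {"az": 1},
    {"az": 1},
    {"az": 1},
    {"az": 1},
    {"az": 1},
    {"az": 1},
    {"az": 1},
    {"az": 1},
    {"az": 1}
  ]
}}

```text
schema error: expected keys tx, ty, tz, ax, ay, az
```

Emit:
{"op": "apply_moves", "data": {
  "increments": [
    {"az": 1},
    {"az": 1},
    {"az": 1},
    {"az": 1},
    {"az": 1},
    {"az": 0.95},
    {}
  ]
}}

```text
schema error: expected keys tx, ty, tz, ax, ay, az
```

Run:
```python
from h import *
c=snap('wrist','w1');go([.482,.095,.40],65)
print(proj(c,[[.482,.095,.10]]),proj(c,[[.482,.095,.056]]))
```

```text
pos [0.2346 0.4974 0.4044] rpy [-179.97   -0.    154.75] t 0.25
shift/30mm in tool [-13.18   -8.614   0.151] turn/5deg [-5.0000e-03  4.0000e-03  1.7949e+01]
[[ 90.27882684 438.28377087]] [[103.31158724 412.54556001]]
```

View pics/w1.png

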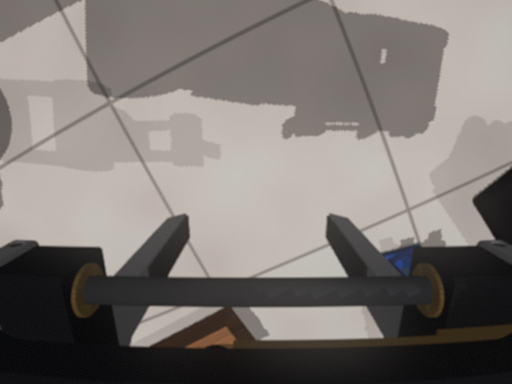

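All six keys are required, so nothing moved. The picture shows the bench between the open fingers (tips near 180,220 and 335,220). I'll repeat the moves with full rows.

Emit:
{"op": "apply_moves", "data": {
  "increments": [
    {"tx": -0.94, "ty": -0.61, "tz": 0, "ax": 0, "ay": 0, "az": 0},
    {"tx": -0.94, "ty": -0.61, "tz": 0, "ax": 0, "ay": 0, "az": 0},
    {"tx": -0.94, "ty": -0.61, "tz": 0, "ax": 0, "ay": 0, "az": 0},
    {"tx": -0.94, "ty": -0.61, "tz": 0, "ax": 0, "ay": 0, "az": 0},
    {"tx": -0.94, "ty": -0.61, "tz": 0, "ax": 0, "ay": 0, "az": 0},
    {"tx": -0.94, "ty": -0.61, "tz": 0, "ax": 0, "ay": 0, "az": 0},
    {"tx": -0.94, "ty": -0.61, "tz": 0, "ax": 0, "ay": 0, "az": 0},
    {"tx": -0.94, "ty": -0.61, "tz": 0, "ax": 0, "ay": 0, "az": 0},
    {"tx": -0.94, "ty": -0.61, "tz": 0, "ax": 0, "ay": 0, "az": 0},
    {"tx": -0.94, "ty": -0.61, "tz": 0, "ax": 0, "ay": 0, "az": 0},
    {"tx": -0.94, "ty": -0.61, "tz": 0, "ax": 0, "ay": 0, "az": 0},
    {"tx": -0.94, "ty": -0.61, "tz": 0, "ax": 0, "ay": 0, "az": 0}
  ],
  "jaw": 0
}}

```text
time_s: 1.75
ee_pos: [0.4475, 0.1534, 0.4046]
eef_rot: [-3.142, -0.0, 2.701]
force: [-0.1, 0.5, -0.9]
grip_width: 0.0937
grip_force: 0.0
```

Emit:
{"op": "apply_moves", "data": {
  "increments": [
    {"tx": -0.94, "ty": -0.61, "tz": 0, "ax": 0, "ay": 0, "az": 0},
    {"tx": -0.94, "ty": -0.61, "tz": 0, "ax": 0, "ay": 0, "az": 1},
    {"tx": 0, "ty": 0, "tz": 0, "ax": 0, "ay": 0, "az": 1},
    {"tx": 0, "ty": 0, "tz": 0, "ax": 0, "ay": 0, "az": 1},
    {"tx": 0, "ty": 0, "tz": 0, "ax": 0, "ay": 0, "az": 1},
    {"tx": 0, "ty": 0, "tz": 0, "ax": 0, "ay": 0, "az": 1},
    {"tx": 0, "ty": 0, "tz": 0, "ax": 0, "ay": 0, "az": 1},
    {"tx": 0, "ty": 0, "tz": 0, "ax": 0, "ay": 0, "az": 1},
    {"tx": 0, "ty": 0, "tz": 0, "ax": 0, "ay": 0, "az": 1},
    {"tx": 0, "ty": 0, "tz": 0, "ax": 0, "ay": 0, "az": 1},
    {"tx": 0, "ty": 0, "tz": 0, "ax": 0, "ay": 0, "az": 1},
    {"tx": 0, "ty": 0, "tz": 0, "ax": 0, "ay": 0, "az": 1}
  ]
}}

```text
time_s: 3.25
ee_pos: [0.4824, 0.0973, 0.4046]
eef_rot: [-3.141, 0.0, 1.738]
force: [0.4, 0.6, -0.5]
grip_width: 0.0939
grip_force: 0.0
```

Emit:
{"op": "apply_moves", "data": {
  "increments": [
    {"tx": 0, "ty": 0, "tz": 0, "ax": 0, "ay": 0, "az": 1},
    {"tx": 0, "ty": 0, "tz": 0, "ax": 0, "ay": 0, "az": 1},
    {"tx": 0, "ty": 0, "tz": 0, "ax": 0, "ay": 0, "az": 1},
    {"tx": 0, "ty": 0, "tz": 0, "ax": 0, "ay": 0, "az": 1},
    {"tx": 0, "ty": 0, "tz": 0, "ax": 0, "ay": 0, "az": 1},
    {"tx": 0, "ty": 0, "tz": 0, "ax": 0, "ay": 0, "az": 1},
    {"tx": 0, "ty": 0, "tz": 0, "ax": 0, "ay": 0, "az": 0.95},
    {"tx": 0, "ty": 0, "tz": 0, "ax": 0, "ay": 0, "az": 0}
  ]
}}

```text
time_s: 4.25
ee_pos: [0.4824, 0.0973, 0.4046]
eef_rot: [-3.142, 0.0, 1.135]
force: [-0.9, 0.1, -0.3]
grip_width: 0.0941
grip_force: 0.0
```

Run:
```python
from h import *
c=snap('wrist','w2');go([.482,.095,.40],65)
print(proj(c,[[.482,.095,.10]]),proj(c,[[.482,.095,.056]]))
```

```text
pos [0.4824 0.0973 0.4046] rpy [-179.99    0.     65.1 ] t 4.3
shift/30mm in tool [-0.074  0.02   0.154] turn/5deg [-0.001  0.001  0.019]
[[258.82371402 190.63591298]] [[258.61953723 181.63829307]]
```

View pics/w2.png

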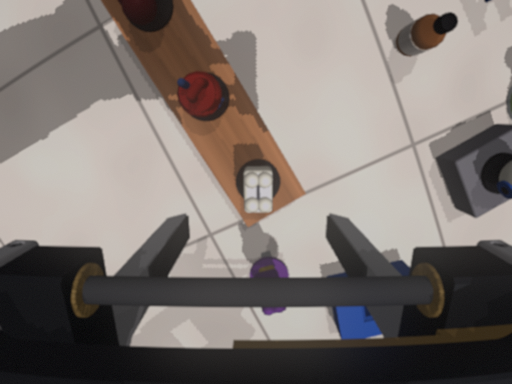

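The crown lies centred between the fingers at about (258,190), nearly aligned with the tool. I'll measure its outline and the collar.

Run:
```python
from h import *
c=load('w2');hsv=cv2.cvtColor(c['pixels'][...,::-1].copy(),cv2.COLOR_BGR2HSV)
x0,y0=225,150;s=hsv[y0:225,x0:295]
for f in (lambda s:(s[...,2]>95)&(s[...,1]<60),lambda s:(s[...,2]<60)):
    m=f(s).astype(np.uint8)
    for k in sorted(cv2.findContours(m,0,1)[0],key=cv2.contourArea)[-2:]:
        k=k[:,0]+[x0,y0];
        for z in (.106,.056):
            P=plane(c,k,z)[:,:2]*1000;print(z,cv2.boundingRect(k.astype(np.int32)),cv2.minAreaRect(P.astype(np.float32)))
X=[[.482,.095,.106]];print(proj(c,X))
o=-c['R'].T@c['t'];print(o)
```

```text
0.106 (254, 200, 41, 25) ((486.7742004394531, 67.90850830078125), (26.620826721191406, 42.56499099731445), 66.96532440185547)
0.056 (254, 200, 41, 25) ((482.4238586425781, 51.15168380737305), (31.389373779296875, 50.18959045410156), 66.96532440185547)
0.106 (243, 167, 30, 46) ((481.7524108886719, 97.59385681152344), (47.79231643676758, 30.219444274902344), 65.04341888427734)
0.056 (243, 167, 30, 46) ((476.50250244140625, 86.15450286865234), (56.35325241088867, 35.632625579833984), 65.04340362548828)
0.106 (272, 167, 5, 12) ((505.0555114746094, 107.0838623046875), (11.748169898986816, 2.781867742538452), 76.92425537109375)
0.056 (272, 167, 5, 12) ((503.9798583984375, 97.3444595336914), (13.852605819702148, 3.280179738998413), 76.92415618896484)
0.106 (237, 160, 34, 34) ((481.3641052246094, 117.52288055419922), (41.585174560546875, 18.402400970458984), 19.596948623657227)
0.056 (237, 160, 34, 34) ((476.044677734375, 109.65338897705078), (49.03425979614258, 21.69878387451172), 19.596939086914062)
[[258.85621871 192.06919253]]
[0.51106045 0.16145503 0.38512959]
```

Emit:
{"op": "apply_moves", "data": {
  "increments": [
    {"tx": 0, "ty": 0, "tz": 0.95, "ax": 0, "ay": 0, "az": 0},
    {"tx": 0, "ty": 0, "tz": 0.95, "ax": 0, "ay": 0, "az": 0},
    {"tx": 0, "ty": 0, "tz": 0.95, "ax": 0, "ay": 0, "az": 0},
    {"tx": 0, "ty": 0, "tz": 0.8, "ax": 0, "ay": 0, "az": 0},
    {"tx": 0, "ty": 0, "tz": 0.5, "ax": 0, "ay": 0, "az": 0},
    {"tx": 0, "ty": 0, "tz": 0.3, "ax": 0, "ay": 0, "az": 0},
    {"tx": 0, "ty": 0, "tz": 0, "ax": 0, "ay": 0, "az": 0}
  ]
}}

```text
time_s: 5.18
ee_pos: [0.4825, 0.0973, 0.2711]
eef_rot: [-3.141, 0.0, 1.135]
force: [0.0, 0.0, 0.6]
grip_width: 0.0941
grip_force: 0.0
```

Emit:
{"op": "apply_moves", "data": {
  "increments": [
    {"tx": 0, "ty": 0, "tz": 0, "ax": 0, "ay": 0, "az": 0},
    {"tx": 0, "ty": 0, "tz": 0, "ax": 0, "ay": 0, "az": 0},
    {"tx": 0, "ty": 0, "tz": 0, "ax": 0, "ay": 0, "az": 0},
    {"tx": 0, "ty": 0, "tz": 0, "ax": 0, "ay": 0, "az": 0},
    {"tx": 0, "ty": 0, "tz": 0, "ax": 0, "ay": 0, "az": 0},
    {"tx": 0, "ty": 0, "tz": 0, "ax": 0, "ay": 0, "az": 0}
  ],
  "jaw": 1,
  "force": 25
}}

```text
time_s: 5.92
ee_pos: [0.4824, 0.0973, 0.2712]
eef_rot: [-3.142, -0.0, 1.134]
force: [-0.5, -0.5, 0.5]
grip_width: 0.0372
grip_force: 0.0
```

Emit:
{"op": "apply_moves", "data": {
  "increments": [
    {"tx": 0, "ty": 0, "tz": 0, "ax": 0, "ay": 0, "az": 0},
    {"tx": 0, "ty": 0, "tz": 0, "ax": 0, "ay": 0, "az": 0},
    {"tx": 0, "ty": 0, "tz": 0, "ax": 0, "ay": 0, "az": 0}
  ]
}}

```text
time_s: 6.3
ee_pos: [0.4824, 0.0973, 0.2712]
eef_rot: [3.142, 0.0, 1.134]
force: [0.4, -0.3, 1.1]
grip_width: 0.0299
grip_force: 25.0
```

Emit:
{"op": "apply_moves", "data": {
  "increments": [
    {"tx": 0, "ty": 0, "tz": -0.2, "ax": 0, "ay": 0, "az": 0},
    {"tx": 0, "ty": 0, "tz": -0.4, "ax": 0, "ay": 0, "az": 0},
    {"tx": 0, "ty": 0, "tz": -0.6, "ax": 0, "ay": 0, "az": 0},
    {"tx": 0, "ty": 0, "tz": -0.7, "ax": 0, "ay": 0, "az": 0},
    {"tx": 0, "ty": 0, "tz": -0.7, "ax": 0, "ay": 0, "az": 0},
    {"tx": 0, "ty": 0, "tz": -0.7, "ax": 0, "ay": 0, "az": 0},
    {"tx": 0, "ty": 0, "tz": -0.5, "ax": 0, "ay": 0, "az": 0},
    {"tx": 0, "ty": 0, "tz": -0.3, "ax": 0, "ay": 0, "az": 0},
    {"tx": 0, "ty": 0, "tz": 0, "ax": 0, "ay": 0, "az": 0}
  ]
}}

```text
time_s: 7.42
ee_pos: [0.4824, 0.0973, 0.3945]
eef_rot: [3.141, -0.0, 1.134]
force: [0.1, -0.0, -1.4]
grip_width: 0.0301
grip_force: 25.0
```

Run:
```python
from h import *
c=snap('wrist','w3');print(get_obs()['grip_width'],get_obs()['grip_force'])
go([.5585,-.1512,.385],-12)
```

```text
0.029812090577636507 24.982052743434906
pos [0.4824 0.0973 0.3939] rpy [-1.7998e+02  1.0000e-02  6.4990e+01] t 7.475
shift/30mm in tool [-6.432  5.801  0.295] turn/5deg [-1.0000e-03  4.0000e-03  1.5399e+01]
```

View pics/w3.png

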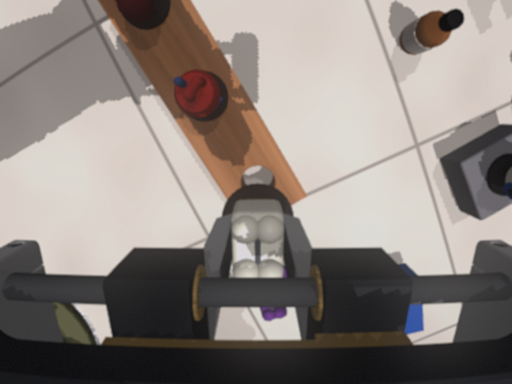

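The tooth is held upright (crown 258,250; collar behind it), and the red heart and dark kidney are still in the rack. I'll go to 80 mm short of the slot, turn, and look at the slot from near.

Emit:
{"op": "apply_moves", "data": {
  "increments": [
    {"tx": -0.28, "ty": 0.13, "tz": 0, "ax": 0, "ay": 0, "az": 0},
    {"tx": -0.56, "ty": 0.26, "tz": 0, "ax": 0, "ay": 0, "az": 0},
    {"tx": -0.77, "ty": 0.35, "tz": 0, "ax": 0, "ay": 0, "az": 0},
    {"tx": -0.77, "ty": 0.35, "tz": 0, "ax": 0, "ay": 0, "az": 0},
    {"tx": -0.77, "ty": 0.35, "tz": 0, "ax": 0, "ay": 0, "az": 0},
    {"tx": -0.77, "ty": 0.35, "tz": 0, "ax": 0, "ay": 0, "az": 0},
    {"tx": -0.77, "ty": 0.35, "tz": 0, "ax": 0, "ay": 0, "az": 0},
    {"tx": -0.77, "ty": 0.35, "tz": 0, "ax": 0, "ay": 0, "az": 0},
    {"tx": -0.77, "ty": 0.35, "tz": 0, "ax": 0, "ay": 0, "az": 0},
    {"tx": -0.5, "ty": 0.23, "tz": 0, "ax": 0, "ay": 0, "az": 0},
    {"tx": -0.28, "ty": 0.13, "tz": 0, "ax": 0, "ay": 0, "az": 0},
    {"tx": 0, "ty": 0, "tz": 0, "ax": 0, "ay": 0, "az": 0.4}
  ]
}}

```text
time_s: 8.98
ee_pos: [0.4805, -0.1341, 0.394]
eef_rot: [-3.141, -0.0, 1.097]
force: [0.2, 0.3, -1.5]
grip_width: 0.0299
grip_force: 25.0
```

Emit:
{"op": "apply_moves", "data": {
  "increments": [
    {"tx": 0, "ty": 0, "tz": 0, "ax": 0, "ay": 0, "az": 0.8},
    {"tx": 0, "ty": 0, "tz": 0, "ax": 0, "ay": 0, "az": 1},
    {"tx": 0, "ty": 0, "tz": 0, "ax": 0, "ay": 0, "az": 1},
    {"tx": 0, "ty": 0, "tz": 0, "ax": 0, "ay": 0, "az": 1},
    {"tx": 0, "ty": 0, "tz": 0, "ax": 0, "ay": 0, "az": 1},
    {"tx": 0, "ty": 0, "tz": 0, "ax": 0, "ay": 0, "az": 1},
    {"tx": 0, "ty": 0, "tz": 0, "ax": 0, "ay": 0, "az": 1},
    {"tx": 0, "ty": 0, "tz": 0, "ax": 0, "ay": 0, "az": 1},
    {"tx": 0, "ty": 0, "tz": 0, "ax": 0, "ay": 0, "az": 1},
    {"tx": 0, "ty": 0, "tz": 0, "ax": 0, "ay": 0, "az": 1},
    {"tx": 0, "ty": 0, "tz": 0, "ax": 0, "ay": 0, "az": 1},
    {"tx": 0, "ty": 0, "tz": 0, "ax": 0, "ay": 0, "az": 1}
  ]
}}

```text
time_s: 10.48
ee_pos: [0.4806, -0.1332, 0.3942]
eef_rot: [-3.141, 0.0, 0.066]
force: [-0.1, 0.4, -1.5]
grip_width: 0.0296
grip_force: 25.0
```

Emit:
{"op": "apply_moves", "data": {
  "increments": [
    {"tx": 0, "ty": 0, "tz": 0, "ax": 0, "ay": 0, "az": 1},
    {"tx": 0, "ty": 0, "tz": 0, "ax": 0, "ay": 0, "az": 1},
    {"tx": 0, "ty": 0, "tz": 0, "ax": 0, "ay": 0, "az": 0.8},
    {"tx": 0, "ty": 0, "tz": 0, "ax": 0, "ay": 0, "az": 0.4},
    {"tx": 0, "ty": 0, "tz": 0, "ax": 0, "ay": 0, "az": 0},
    {"tx": 0, "ty": 0, "tz": 0, "ax": 0, "ay": 0, "az": 0}
  ]
}}

```text
time_s: 11.22
ee_pos: [0.4805, -0.1337, 0.3941]
eef_rot: [-3.142, 0.0, -0.209]
force: [-0.1, 0.0, -1.8]
grip_width: 0.0297
grip_force: 25.0
```

Run:
```python
from h import *
c=snap('wrist','w4');print(proj(c,[[.5585,-.1512,.045]]))
go([.5585,-.1512,.385],-12)
hsv=cv2.cvtColor(c['pixels'][...,::-1].copy(),cv2.COLOR_BGR2HSV)
b=cv2.inRange(hsv,(100,130,40),(125,255,255))
k=max(cv2.findContours(b,0,1)[0],key=cv2.contourArea)[:,0];print(cv2.boundingRect(k),cv2.minAreaRect((plane(c,k,.045)[:,:2]*1000).astype(np.float32)))
```

```text
[[257.87779496 110.77628656]]
pos [ 0.4805 -0.1338  0.3941] rpy [180.     0.   -11.97] t 11.275
shift/30mm in tool [2.663 0.028 0.305] turn/5deg [0.    0.    0.007]
(220, 56, 79, 107) ((558.2277221679688, -152.0955047607422), (87.58841705322266, 117.91346740722656), 77.73367309570312)
```

View pics/w4.png

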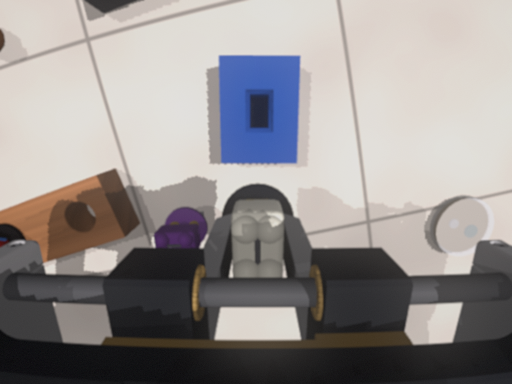

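The stand's top face spans (220..300, 56..163) and its slot is centred at about (259.5,110.5). That agrees with the top view to about 1.5 mm. Next I move over the slot and lower the stem to just above the mouth.

Emit:
{"op": "apply_moves", "data": {
  "increments": [
    {"tx": 0.3, "ty": 0.05, "tz": 0, "ax": 0, "ay": 0, "az": 0.03},
    {"tx": 0.6, "ty": 0, "tz": 0, "ax": 0, "ay": 0, "az": 0},
    {"tx": 0.8, "ty": 0, "tz": 0, "ax": 0, "ay": 0, "az": 0},
    {"tx": 0.6, "ty": 0, "tz": 0, "ax": 0, "ay": 0, "az": 0},
    {"tx": 0.365, "ty": 0, "tz": 0.3, "ax": 0, "ay": 0, "az": 0},
    {"tx": 0, "ty": 0, "tz": 0.6, "ax": 0, "ay": 0, "az": 0},
    {"tx": 0, "ty": 0, "tz": 0.7, "ax": 0, "ay": 0, "az": 0},
    {"tx": 0, "ty": 0, "tz": 0.5, "ax": 0, "ay": 0, "az": 0},
    {"tx": 0, "ty": 0, "tz": 0.3, "ax": 0, "ay": 0, "az": 0},
    {"tx": 0, "ty": 0, "tz": 0.15, "ax": 0, "ay": 0, "az": 0},
    {"tx": 0, "ty": 0, "tz": 0, "ax": 0, "ay": 0, "az": 0}
  ]
}}

```text
time_s: 12.65
ee_pos: [0.5584, -0.1522, 0.3178]
eef_rot: [3.142, -0.0, -0.212]
force: [-0.5, 0.4, -1.4]
grip_width: 0.0297
grip_force: 25.0
```

Run:
```python
from h import *
go([.5584,-.1519,.266],-12.1)
c=snap('side','s5');u,v=proj(c,[[.5584,-.1519,.07]])[0].astype(int);t=snap('top','t5')
cv2.imwrite('pics/s5c.png',cv2.resize(c['pixels'][v-70:v+50,u-80:u+80,::-1],(800,600),interpolation=cv2.INTER_CUBIC))
```

```text
pos [ 0.5584 -0.1522  0.3178] rpy [ 1.800e+02 -1.000e-02 -1.215e+01] t 12.65
shift/30mm in tool [-0.002 -0.009  1.726] turn/5deg [ 0.    -0.002 -0.011]
```

View pics/s5c.png

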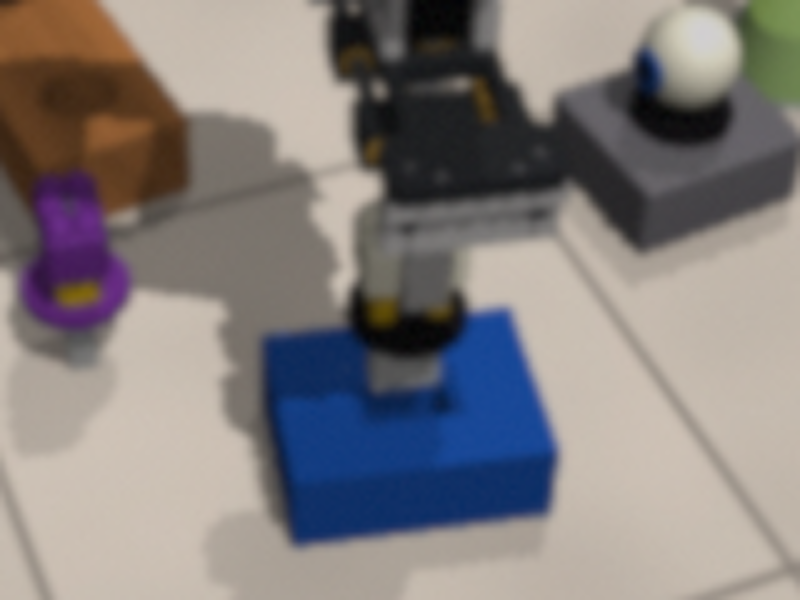

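The stem (crop 405,370) hangs 12 mm above the slot mouth (crop 410,400), lined up with it. I'll lower slowly.

Emit:
{"op": "apply_moves", "data": {
  "increments": [
    {"tx": 0, "ty": 0, "tz": 0.2, "ax": 0, "ay": 0, "az": 0},
    {"tx": 0, "ty": 0, "tz": 0.2, "ax": 0, "ay": 0, "az": 0},
    {"tx": 0, "ty": 0, "tz": 0.2, "ax": 0, "ay": 0, "az": 0},
    {"tx": 0, "ty": 0, "tz": 0.1, "ax": 0, "ay": 0, "az": 0},
    {"tx": 0, "ty": 0, "tz": 0, "ax": 0, "ay": 0, "az": 0}
  ]
}}

```text
time_s: 13.38
ee_pos: [0.5584, -0.1522, 0.2964]
eef_rot: [-3.142, 0.0, -0.212]
force: [0.0, -0.1, -1.9]
grip_width: 0.0298
grip_force: 25.0
```

No contact force at 9 mm deep, so I'll go on to about 1 mm above seated (1.0 of a row).

Emit:
{"op": "apply_moves", "data": {
  "increments": [
    {"tx": 0, "ty": 0, "tz": 0.2, "ax": 0, "ay": 0, "az": 0},
    {"tx": 0, "ty": 0, "tz": 0.25, "ax": 0, "ay": 0, "az": 0},
    {"tx": 0, "ty": 0, "tz": 0.25, "ax": 0, "ay": 0, "az": 0},
    {"tx": 0, "ty": 0, "tz": 0.2, "ax": 0, "ay": 0, "az": 0},
    {"tx": 0, "ty": 0, "tz": 0.08, "ax": 0, "ay": 0, "az": 0},
    {"tx": 0, "ty": 0, "tz": 0, "ax": 0, "ay": 0, "az": 0}
  ]
}}

```text
time_s: 14.12
ee_pos: [0.5584, -0.1522, 0.2671]
eef_rot: [-3.142, 0.0, -0.212]
force: [0.1, -0.1, -1.8]
grip_width: 0.0297
grip_force: 25.0
```

Emit:
{"op": "apply_moves", "data": {
  "increments": [
    {"tx": 0, "ty": 0, "tz": 0.02, "ax": 0, "ay": 0, "az": 0},
    {"tx": 0, "ty": 0, "tz": 0.02, "ax": 0, "ay": 0, "az": 0},
    {"tx": 0, "ty": 0, "tz": 0, "ax": 0, "ay": 0, "az": 0}
  ]
}}

```text
time_s: 14.5
ee_pos: [0.5584, -0.1522, 0.2662]
eef_rot: [3.142, -0.0, -0.212]
force: [-0.3, 0.3, -0.0]
grip_width: 0.0298
grip_force: 25.0
```

Emit:
{"op": "apply_moves", "data": {
  "increments": [
    {"tx": 0, "ty": 0, "tz": 0.01, "ax": 0, "ay": 0, "az": 0},
    {"tx": 0, "ty": 0, "tz": 0.01, "ax": 0, "ay": 0, "az": 0},
    {"tx": 0, "ty": 0, "tz": 0, "ax": 0, "ay": 0, "az": 0}
  ]
}}

```text
time_s: 14.88
ee_pos: [0.5584, -0.1522, 0.2662]
eef_rot: [3.141, -0.001, -0.212]
force: [-3.6, 0.8, 6.2]
grip_width: 0.0298
grip_force: 25.0
```

Contact at 6 N: the collar is on the stand. I'll open and let the fingers clear fully, then retreat straight up.

Emit:
{"op": "apply_moves", "data": {
  "increments": [
    {"tx": 0, "ty": 0, "tz": 0, "ax": 0, "ay": 0, "az": 0},
    {"tx": 0, "ty": 0, "tz": 0, "ax": 0, "ay": 0, "az": 0},
    {"tx": 0, "ty": 0, "tz": 0, "ax": 0, "ay": 0, "az": 0},
    {"tx": 0, "ty": 0, "tz": 0, "ax": 0, "ay": 0, "az": 0},
    {"tx": 0, "ty": 0, "tz": 0, "ax": 0, "ay": 0, "az": 0},
    {"tx": 0, "ty": 0, "tz": 0, "ax": 0, "ay": 0, "az": 0},
    {"tx": 0, "ty": 0, "tz": 0, "ax": 0, "ay": 0, "az": 0}
  ],
  "jaw": 0
}}

```text
time_s: 15.75
ee_pos: [0.5584, -0.1522, 0.2655]
eef_rot: [3.142, 0.0, -0.212]
force: [-0.7, 0.2, 0.1]
grip_width: 0.0933
grip_force: 0.0
```

Emit:
{"op": "apply_moves", "data": {
  "increments": [
    {"tx": 0, "ty": 0, "tz": -0.3, "ax": 0, "ay": 0, "az": 0},
    {"tx": 0, "ty": 0, "tz": -0.6, "ax": 0, "ay": 0, "az": 0},
    {"tx": 0, "ty": 0, "tz": -0.8, "ax": 0, "ay": 0, "az": 0},
    {"tx": 0, "ty": 0, "tz": -0.8, "ax": 0, "ay": 0, "az": 0},
    {"tx": 0, "ty": 0, "tz": -0.8, "ax": 0, "ay": 0, "az": 0},
    {"tx": 0, "ty": 0, "tz": -0.6, "ax": 0, "ay": 0, "az": 0},
    {"tx": 0, "ty": 0, "tz": -0.3, "ax": 0, "ay": 0, "az": 0},
    {"tx": 0, "ty": 0, "tz": 0, "ax": 0, "ay": 0, "az": 0}
  ]
}}

```text
time_s: 16.75
ee_pos: [0.5583, -0.1522, 0.3918]
eef_rot: [3.142, -0.001, -0.212]
force: [0.2, -0.2, -0.3]
grip_width: 0.094
grip_force: 0.0
```

Run:
```python
from h import *
c=snap('side','s6');u,v=proj(c,[[.5584,-.1519,.07]])[0].astype(int)
a=cv2.resize(c['pixels'][v-150:v+50,u-140:u+80,::-1],(660,600),interpolation=cv2.INTER_CUBIC)
cv2.imwrite('pics/s6c.png',a)
```

```text
(no output)
```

View pics/s6c.png

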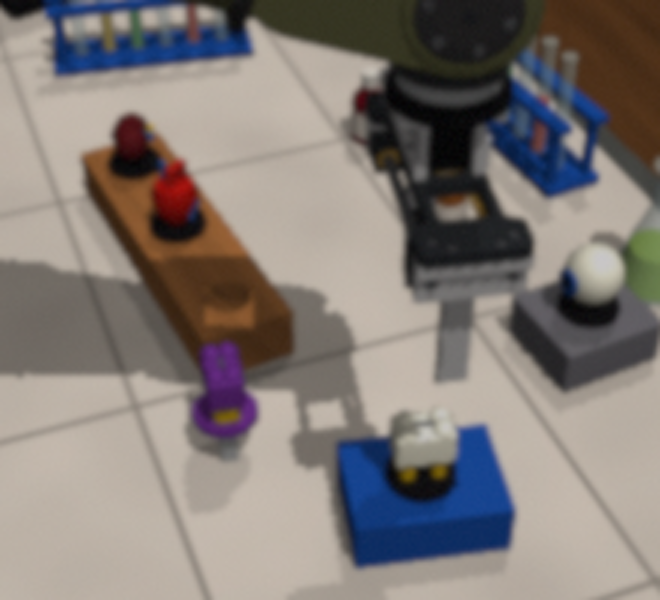

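The tooth stands upright with its collar flush on the stand (crop 422,460). The heart (175,200) and kidney (130,145) are still in the rack, and the gripper is clear above.

```bash
python3 -c "
from station import hand_in
print(hand_in())"
```

```text
the job is handed in; nothing more can be done
None
```

The white tooth stands upright in the blue stand with its collar flush and the gripper clear, the heart and kidney are still in the rack, and the job was handed in at about 17 s (no verdict was returned).

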